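# Close up a glued three-strip coaster with the one-hand ratchet clamp

### The job

The little three-strip coaster is ready to be glued up: lay the loose dark strip on the clamp's white bed, flat and square beside the pale strip that already lies at the wooden fence, then lay the loose pale strip beside the dark one, on the jaw side, each with no more than a finger's breadth of gap and its ends level with the others. Then pump the clamp's orange trigger until the jaw's sprung plate has pushed all three strips tight together against the fence and its springs are partly pressed in, never driven fully home (that would squeeze out all the glue), and finish while still holding the trigger squeezed. Move the jaw only by its trigger, never by touching it, and leave the things round about where they are.

Things in the scene. Friction and masses are not known exactly. Their poses are not given: they have to be found in the camera images.
- work_board: grey-topped worktop offcut 330 (x) x 545 (y) x 18 mm, fixed on the washer; its top, on which everything here stands, is at z = 18 mm; origin under its middle
- glue_board: plywood board 326 x 104 x 15 mm, fixed on the work board, that carries bed, fence and clamp. Its frame ('board'): +x is the direction in which the jaw presses, towards the fence; z is up from its underside; the origin lies on its long centre line, and it runs from x = -190 to +136 mm. Places of the tight strips' centres: first_strip x = 107, dark_strip 85, pale_strip 63 mm, all at y = 0
- bed (a point): middle of the white bed's top (board x = 49, y = 0, z = 27 mm; same axes as the board). The bed is 48 mm wide in y and runs from board x = -20 to +118 mm, 12 mm above the plywood. The strips lie across it, long axis along the board's y, overhanging it by 8 mm at each end, so a strip can be set down held by its two ends, the fingertips reaching below the bed's top
- fence: wooden stop block at the end of the bed, 18 x 64 mm, top at z = 51 mm; its origin lies in the plane of its face towards the strips (board x = 118 mm), at the board's underside
- first_strip: pale wood strip 64 x 22 x 20 mm, loose, already lying on the bed against the fence; origin in the centre of its underside, x along its length, y across it, z up
- dark_strip: dark wood strip, loose, 64 (x) x 22 (y) x 20 (z) mm, about 40 g, lying on the work board in front of the board; origin in the centre of its underside
- pale_strip: loose pale wood strip of the same size and mass, lying on the work board in front of the board; origin in the centre of its underside
- ram (a joint): travel of the clamp's toothed bar and jaw towards the fence, 0 to 0.075 m. The plate's front stands at board x = ram - plate, so it meets three tight strips (66 mm) at ram = 0.052. A brake (10 N) holds the bar when the trigger is let go; the trigger's pawl drives it only forward, in teeth of 5 mm: about 10 mm a full squeeze (42 mm per rad, after up to 5 mm idle). There is no way back
- plate (a joint): how far the sprung plate is pressed back into the jaw: 0 free, 0.012 m fully home. Springs: 1.5 N at the start plus 0.5 N per mm
- plate_front (a point): centre of the rubber front face of the jaw's sprung plate (54 mm wide in board y, 19 mm high), 38.5 mm above the underside of the board
- jaw: the clamp's blue moving jaw with its steel bar and the sprung plate, 54 mm wide, top at z = 48 mm; its origin is at the board's origin when ram = 0 and moves with it
- trigger (a joint): angle of the clamp's trigger, 0 (sprung open) to 0.30 rad (fully squeezed towards the handle). It returns by its own spring when let go. Squeezing takes 4 to 17 N at the grip
- trigger_grip: the trigger's orange grip, upright, 18 mm wide, 12 mm thick, its top about 169 mm above the underside of the board; its origin is the pivot pin at board x = -70, z = 84 mm
- trigger_front (a point): middle of the grip on the trigger's front face (the side towards the jaw), 64 mm above the pivot; it moves 19 mm towards the handle in a full squeeze (board x from -54 to -74 mm at about z = 147 mm)
- clamp_handle: the fixed upright handle behind the trigger, black rubber, 14 mm thick (board x from -103 to -89 mm), 22 mm wide, from z = 86 to 178 mm; its origin is the board's origin
- squeeze_point (a point): fixed point at board x = -88.5, y = 0, z = 147 mm: midway between the back of the handle and the front of the fully squeezed trigger. Fingers that close along board x with their middle here must be 76 mm or more open to go over the released trigger and the handle, and have fully squeezed the trigger at 30 mm. Below z = 99 mm the blue head is in the way
- dropper_bottle: small amber dropper bottle, 34 mm across, 102 mm high, bystander; origin under its middle
- tape_roll: roll of masking tape, 103 mm across, 25 mm high, bystander; origin under its middle
- timer: red and white wind-up kitchen timer, 66 mm across, 49 mm high, bystander; origin under its middle
- tin: green food tin, 75 mm across, 58 mm high, bystander; origin under its middle

How it is judged:
On the way, in this order (a step that is already met when the one before it is completed fails the run):
1. the dark strip lies across the bed beside the first strip, let go (x of dark_strip in the frame of glue_board between 0.064 and 0.088 m and y of dark_strip in the frame of glue_board between -0.008 and 0.008 m and z of dark_strip in the frame of glue_board between 0.024 and 0.0305 m and angle between the x axis of each of dark_strip, first_strip and the y axis of glue_board, either way round below 0.15 rad and contact force between the fingers and dark_strip below 0.3 N and x of first_strip in the frame of glue_board between 0.102 and 0.1095 m and y of first_strip in the frame of glue_board between -0.008 and 0.008 m and z of first_strip in the frame of glue_board between 0.024 and 0.0305 m), for 0.2 s.
2. the loose pale strip lies across the bed beside the dark one, let go (x of pale_strip in the frame of glue_board between 0.028 and 0.066 m and y of pale_strip in the frame of glue_board between -0.008 and 0.008 m and z of pale_strip in the frame of glue_board between 0.024 and 0.0305 m and angle between the x axis of each of pale_strip, dark_strip and the y axis of glue_board, either way round below 0.15 rad and contact force between the fingers and pale_strip below 0.3 N and x of dark_strip in the frame of glue_board between 0.062 and 0.088 m and y of dark_strip in the frame of glue_board between -0.008 and 0.008 m and z of dark_strip in the frame of glue_board between 0.024 and 0.0305 m), for 0.2 s.
At the end, for the whole second after the job is handed in: Strips pale, dark, pale lie flat and tight at the fence (within 2.5 mm along the board, 10 mm sideways, 0.1 rad); the plate presses the last one, sprung in by 2 to 10 of its 12 mm; the fingers hold the trigger squeezed (over 0.03 rad, over 1 N) (x of first_strip in the frame of glue_board between 0.1045 and 0.1085 m and y of first_strip in the frame of glue_board between -0.01 and 0.01 m and z of first_strip in the frame of glue_board between 0.024 and 0.0305 m and angle between the x axis of each of first_strip, dark_strip, pale_strip and the y axis of glue_board, either way round below 0.1 rad and x of dark_strip in the frame of glue_board between 0.0825 and 0.087 m and y of dark_strip in the frame of glue_board between -0.01 and 0.01 m and z of dark_strip in the frame of glue_board between 0.024 and 0.0305 m and x of pale_strip in the frame of glue_board between 0.0605 and 0.0655 m and y of pale_strip in the frame of glue_board between -0.01 and 0.01 m and z of pale_strip in the frame of glue_board between 0.024 and 0.0305 m and value of joint plate between 0.002 and 0.01 m and value of joint trigger above 0.03 rad and contact force between the fingers and trigger_grip above 1 N and contact force between jaw and pale_strip above 1.8 N); the arm keeps its last pose, push and grip.
It fails at once if the sprung plate is driven fully home (pressed in by more than 11.5 mm) (value of joint plate above 0.0115 m).
It fails at once if the robot touches the jaw, its bar or its plate with more than 3 N (contact force between any of the fingers, the arm and jaw above 3 N).
It fails at once if a bystander is moved by more than 2 cm (distance of any of dropper_bottle, tape_roll, timer, tin from where it was at the start of the episode above 0.02 m).
It also fails if it takes over 72 s, if anything falls off the work surface, if the arm or the gripper's body presses on something with over 40 N, if the wrist force passes 120 N, or if a joint passes its speed limit or range.

### The arm

A 7-joint arm with a two-finger parallel gripper is mounted at the origin on a cart in front of the work surface, level with it; the furniture and walls round the work are solid. World frame = base frame: x ahead of the robot, y to its left, z up, the work surface at z = 0. Lengths are in m, angles in rad, forces in N, time in s.
With the tool pointing down it reaches from about 0.425 to 0.925 m from the base axis. Payload 6.8 kg.
Tool frame: the origin (TCP) lies on the front face of the gripper's body, between the roots of the fingers; the fingertips stand 73 mm ahead of it and the grasp point (between the pads) lies 54 mm ahead of it (env.nose_length is the distance from the TCP to the fingertips, in m); z points along the fingers, y is the line along which they close (so a half turn about z gives the same grasp; the last joint's range is limited). The gripper opens to 85 mm and grips with 20 to 120 N. Pads are 22 mm wide; open, the fingers measure 114 mm over their backs; the gripper's body (76 mm by 85 mm) begins 54 mm behind the grasp point. The pads swing forward as they close: fully open they stand 13 mm farther back than shut.
Start: joints at [-1.34, 0.477, 0.022, 1.555, -0.011, 1.109, -0.083], TCP at [0.224, 0.637, 0.304] pointing down, gripper open.
Joint ranges: [-2.96, 2.96], [-0.34, 2.1], [-1.41, 1.46], [0.24, 2.44], [-1.37, 4.51], [0.17, 1.92], [-2.96, 2.96]. Speed limits (rad/s): [2.39, 2.39, 3.14, 3.14, 3.14, 3.14, 3.14].

### API

Orientations are given as a unit quaternion [w, x, y, z].
In Python, from cell import env, kin, camera, calibration, job gives the robot as it stands. The module is installed in compiled form; this text tells all that it offers. Calls block until the motion is done:
- env.reach(position, orientation): joint-space move of the TCP to a pose.
- env.movel(position, velocity=0.15, rot=None, stop_force=None): straight line of the TCP; rot=None keeps the orientation; velocity is the mean speed in m/s. With stop_force (N) it stops when the force on the tool has changed by that much, and returns True; else False.
- env.goto_joints(angles): joint-space move.
- env.grip(opening, f_grip=None): finger opening in m; f_grip is the grip in N (None keeps the last); returns when the fingers have stopped.
- env.dwell(seconds).
- kin.inverse_kinematics(position, orientation): joint angles nearest the present ones, or None.
- env.get_state(): the state.
- camera(name): name is "scene" or "top"; returns (picture, depth): 400x640x3 uint8, blue, green, red; 400x640 float32, m along the optical axis (not along the pixel's ray), 0 where there is no reading.
- calibration(name): a dict with "fx", "fy", "cx", "cy" (pixels), "rvec" (rotation vector, rad) and "tvec" (3), from world to camera coordinates, as OpenCV has them. Camera axes: x right, y down, z forward; pixel columns grow to the right and rows downward; lengths in m; the calibration is good to about 2 mm. A picture is of the moment at which its call begins. calibration takes no time and is no camera call.
A pose or a line that the arm cannot do raises env.PlanningError and nothing moves.
- job.job_done(): hands the job in; it is judged then, once.
The state is a dict: "time": time; "qpos": joint angles; "joint_velocities": joint speeds; "joint_torque": joint torques, N m; "tcp_pos": TCP position; "orientation": TCP orientation; "force": force on the tool from outside, world axes, zero at the start; "torque": the same for the moment, N m; "opening": finger opening in m; "gripper_force": force on a finger pad.
Only numpy, scipy, OpenCV 4.12 (cv2) and the standard library are available. Lean on these libraries where they do the work, as an engineer would, in place of code of your own. Each camera call takes 0.05 s, during which the arm holds its last target. There are 200 camera calls.

## Working session

There is one attempt and no reset: what is moved stays moved. The work goes in short steps, each a Python script; the robot and the scene stay as the last script left them, time stands still between calls to the robot, and variables do not carry over. Pictures are saved under pics/ and viewed, at most 10 in all, crops included, and the job is handed in when it is done.

```bash
mkdir -p pics; python3 - <<'E'
from cell import env,camera,calibration
import cv2,numpy as np
for n in("scene","top"):
    p,d=camera(n); cv2.imwrite(f"pics/{n}0.png",p); np.save(f"{n}_d.npy",d); c=calibration(n); 
    R=cv2.Rodrigues(np.array(c["rvec"],float))[0]; print(n,c,"cam pos",-R.T@np.array(c["tvec"]).ravel())
s=env.get_state(); print(s["time"],s["tcp_pos"],s["orientation"],s["opening"])
E
```

```text
scene {'fx': 495.8460814955665, 'fy': 495.8460814955665, 'cx': 324.2288590233941, 'cy': 189.68609529722826, 'rvec': array([ 2.10043897, -0.86150075,  0.38856107]), 'tvec': array([-0.33097016,  0.30809872,  1.11619288])} cam pos [-0.2222645  -0.73511193  0.92766458]
top {'fx': 514.3256770142215, 'fy': 514.3256770142215, 'cx': 322.3233994860506, 'cy': 196.6817911313515, 'rvec': array([ 2.11445482, -2.12823727,  0.15273243]), 'tvec': array([0.02574949, 0.48970993, 1.05538262])} cam pos [ 0.30502998 -0.00473776  1.12305191]
0.1 [0.22418672 0.63624117 0.30302302] [-7.84344131e-05  1.68568977e-01  9.85689519e-01 -8.15617510e-04] 0.08545444593989333
```

View pics/top0.png

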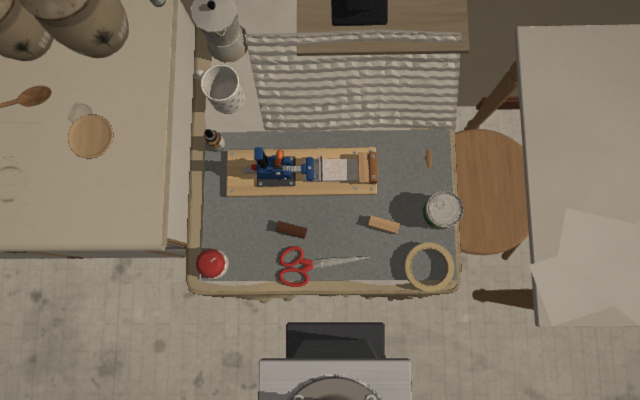

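View pics/scene0.png

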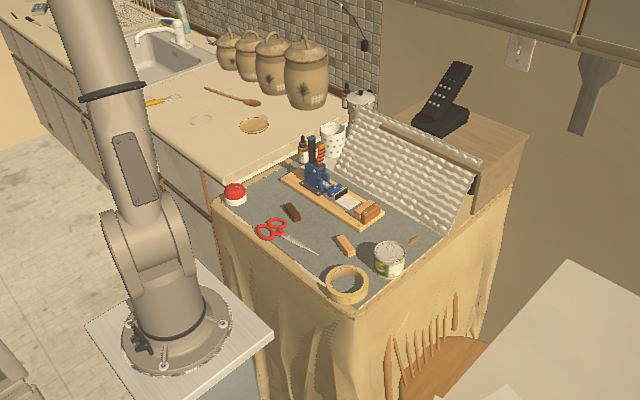

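The top view shows the glue board at px x 227–377, y 148–196, with the fence at right, so board +x is about world −y. The dark strip is at (291,229), the loose pale strip at (384,225) and the trigger at about (279,157). Next I measure with masks and rays.

```bash
cat > h.py <<'E'
from cell import env,kin,camera,calibration,job
import cv2,numpy as np
def ray(n,uv,z):
    c=calibration(n); R=cv2.Rodrigues(np.array(c["rvec"],float))[0]; t=np.array(c["tvec"],float).ravel()
    o=-R.T@t; uv=np.atleast_2d(np.array(uv,float))
    d=np.c_[(uv[:,0]-c["cx"])/c["fx"],(uv[:,1]-c["cy"])/c["fy"],np.ones(len(uv))]@R
    return o+d*((z-o[2])/d[:,2])[:,None]
def world(n,d):
    c=calibration(n); R=cv2.Rodrigues(np.array(c["rvec"],float))[0]; t=np.array(c["tvec"],float).ravel()
    v,u=np.mgrid[:400,:640]; P=np.dstack([(u-c["cx"])/c["fx"]*d,(v-c["cy"])/c["fy"]*d,d])
    return (P-t)@R
def rect(n,mask,z):
    """min-area rectangle of the mask's outline cast on plane z: centre, long, short, angle of long axis"""
    cs=cv2.findContours(mask.astype(np.uint8),cv2.RETR_EXTERNAL,cv2.CHAIN_APPROX_NONE)[0]
    P=ray(n,max(cs,key=cv2.contourArea)[:,0,:],z)[:,:2]
    b=cv2.boxPoints(cv2.minAreaRect((P*1000).astype(np.float32)))
    e,f=b[1]-b[0],b[2]-b[1]
    if np.linalg.norm(e)<np.linalg.norm(f): e,f=f,e
    return b.mean(0),np.linalg.norm(e),np.linalg.norm(f),np.arctan2(e[1],e[0])
E
python3 - <<'E'
from h import *
p=cv2.imread("pics/top0.png"); d=np.load("top_d.npy"); W=world("top",d); Z=W[...,2]
cv2.imwrite("pics/crop0.png",cv2.resize(p[125:255,190:465],None,fx=2.9,fy=2.9,interpolation=cv2.INTER_CUBIC))
hsv=cv2.cvtColor(p,cv2.COLOR_BGR2HSV)
def near(u,v,r=35):
    m=np.zeros((400,640),bool); m[v-r:v+r,u-r:u+r]=1; return m
for n,u,v in(("dark",291,229),("pale",384,225)):
    print(n,hsv[v,u],Z[v,u],hsv[v-15,u]); 
    for nm,m in(("col",near(u,v,20)&(hsv[...,1]>60)),("dep",near(u,v,22)&(Z>.028)&(Z<.06))):
        if m.sum()>20: print(nm,m.sum(),rect("top",m,.038))
m=np.zeros((400,640),bool); m[140:205,215:390]=1
print("board hsv",hsv[190,300],Z[190,300],"grey z",Z[210,300])
mb=m&(hsv[...,1]>60)&(hsv[...,0]>8)&(hsv[...,0]<30)&(hsv[...,2]>100)
mb=cv2.morphologyEx(mb.astype(np.uint8),cv2.MORPH_CLOSE,np.ones((5,5)))
print("board",rect("top",mb,.033))
md=m&(Z>.028)&(Z<.04); print("board depth pts",md.sum(),np.percentile(W[md][:,:2],[1,99],axis=0))
# heights along board centreline
for u in range(225,382,4): print(u,np.round(W[172,u],3),hsv[172,u])
E
```

```text
dark [ 11 144  71] 0.036702384777848415 [ 27  23 100]
col 365 (array([421.07574,  89.58137], dtype=float32), np.float32(65.19855), np.float32(22.641727), np.float32(1.3184451))
dep 343 (array([421.58612,  89.51762], dtype=float32), np.float32(64.266525), np.float32(22.654268), np.float32(1.318414))
pale [ 15 113 154] 0.04358676016228802 [ 21  24 107]
col 363 (array([ 430.46695, -106.08011], dtype=float32), np.float32(65.59802), np.float32(24.931856), np.float32(1.2809259))
dep 331 (array([ 431.08963, -106.55188], dtype=float32), np.float32(63.847446), np.float32(23.158203), np.float32(1.2730469))
board hsv [ 17 109 161] 0.035626752723189 grey z 0.02114674364777432
board (array([547.3481 ,  66.56981], dtype=float32), np.float32(327.25876), np.float32(105.57356), np.float32(-1.5601945))
board depth pts 3881 [[ 0.4964729  -0.08827634]
 [ 0.60046212  0.23060059]]
225 [0.551 0.238 0.018] [24 21 61]
229 [0.547 0.226 0.035] [ 18 106  99]
233 [0.548 0.217 0.033] [ 17 109 101]
237 [0.547 0.208 0.037] [ 17  98 101]
241 [0.548 0.2   0.032] [ 18 108  97]
245 [0.541 0.186 0.062] [25 22 69]
249 [0
[... 603 characters left out ...]
041 0.066] [111  93  99]
317 [0.543 0.034 0.046] [ 13  35 102]
321 [0.538 0.025 0.066] [16 43 65]
325 [0.543 0.017 0.044] [ 13  40 179]
329 [0.542 0.008 0.048] [ 13  38 170]
333 [ 0.543 -0.001  0.043] [ 14  38 168]
337 [ 0.543 -0.009  0.045] [ 14  40 174]
341 [ 0.542 -0.018  0.048] [ 14  37 178]
345 [ 0.543 -0.026  0.041] [ 13  37 179]
349 [ 0.542 -0.035  0.045] [13 37 97]
353 [ 0.542 -0.043  0.045] [ 11  35 101]
357 [ 0.542 -0.052  0.048] [14 44 98]
361 [ 0.537 -0.059  0.067] [ 15 113 158]
365 [ 0.538 -0.068  0.065] [ 15 115 164]
369 [ 0.537 -0.076  0.067] [ 14 138  76]
373 [ 0.536 -0.084  0.073] [ 13 142 124]
377 [ 0.537 -0.093  0.068] [ 12 125 145]
381 [ 0.548 -0.106  0.018] [ 20  22 105]
```

View pics/crop0.png

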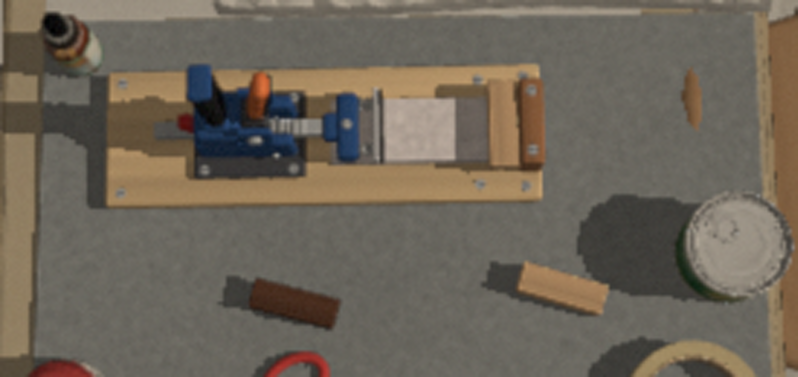

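The board fits 327 × 106 mm (326 × 104 given), both strips match 64 × 22 mm, and the plate front is near board x ≈ 16 mm. Next I pick the dark strip and lay it on the bed.

```bash
cat >> h.py <<'E'
EX=np.array([.0106,-.99994]); EY=np.array([.99994,.0106]); O=np.array([.5476,.0396])
def bw(x,y=0): return (O+EX*x+EY*y)
def q(a):  # tool down, closing line (tool y) at world angle a
    return [0.,float(np.sin(np.pi/4+a/2)*0+np.cos((np.pi/2-a)/2+np.pi/2)),float(np.sin((np.pi/2-a)/2+np.pi/2)),0.] if False else [0.,float(np.sin(a0(a))),float(np.cos(a0(a))),0.]
def a0(a): return (np.pi/2-a)/2*-1+0
E
python3 - <<'E'
# tidy helper: rotation by pi about horizontal axis at angle t maps y to angle 2t-pi/2 -> t=(a+pi/2)/2
s=open('h.py').read(); s=s[:s.index("def q(a)")]+'''def q(a):
    """tool down, closing line (tool y) at world angle a"""
    t=(a+np.pi/2)/2; return [0.,float(np.cos(t)),float(np.sin(t)),0.]
def at(xy,z): return [float(xy[0]),float(xy[1]),float(z)]
def pick(xy,a,z=.090):
    env.grip(.085); env.reach(at(xy,.17),q(a)); env.movel(at(xy,z),.1)
    env.grip(.05,30); s=env.get_state(); print("grip",s["opening"],s["gripper_force"],s["tcp_pos"])
    env.movel(at(xy,.2),.15); print("lifted",env.get_state()["opening"])
def place(x,z=.118):
    p=bw(x); env.reach(at(p,.2),q(.0106)); env.movel(at(p,.135),.12)
    print("stop",env.movel(at(p,z-.001),.04,stop_force=4),env.get_state()["tcp_pos"])
    env.grip(.082); env.movel(at(p,.22),.15); print("t",env.get_state()["time"])
'''
open('h.py','w').write(s)
E
python3 - <<'E'
from h import *
print(env.nose_length)
pick((.4213,.0896),1.3184)
E
```

```text
0.0726
grip 0.06337915435211987 32.21662759780884 [0.42166769 0.08971518 0.0906792 ]
lifted 0.06349218796117023
```

```bash
python3 - <<'E'
from h import *
place(.079)
p=bw(.02,-.16); env.reach(at((.4308,-.1063),.2),q(1.277))
p,d=camera("top"); cv2.imwrite("pics/t1.png",p)
cv2.imwrite("pics/t1c.png",cv2.resize(p[125:255,190:465],None,fx=2.9,fy=2.9,interpolation=cv2.INTER_CUBIC))
E
```

```text
stop True [ 0.54838869 -0.0392424   0.11764028]
t 7.7
```

View pics/t1c.png

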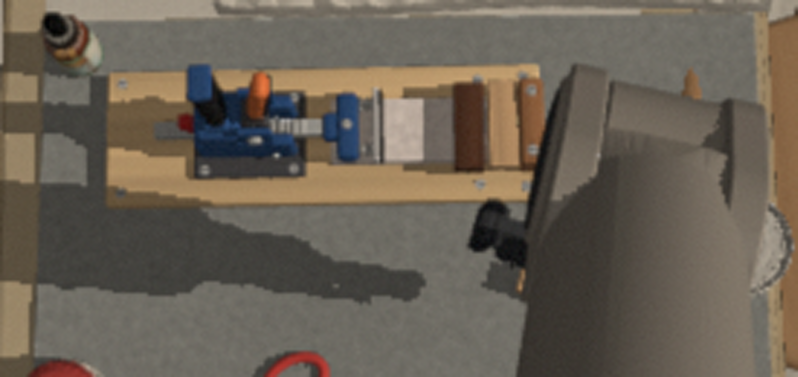

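The dark strip lies square beside the first strip, at crop px (468,125), with ends level and a small gap. Next is the pale strip.

```bash
python3 - <<'E'
from h import *
p=cv2.imread("pics/t1.png"); hsv=cv2.cvtColor(p,cv2.COLOR_BGR2HSV)
m=np.zeros((400,640),bool); m[145:190,335:375]=1; m&=(hsv[...,1]>120)&(hsv[...,2]<85)
c,l,w,a=rect("top",m,.065); r=c/1000-O; print("dark board",r@EX,r@EY,l,w,a)
pick((.4308,-.1063),1.277); place(.050)
env.reach(at(bw(-.0875),.30),q(-1.5602))
s=env.get_state(); print(s["qpos"],s["tcp_pos"],s["time"])
p,d=camera("top"); cv2.imwrite("pics/t2.png",p)
p2,d=camera("scene"); cv2.imwrite("pics/s2.png",p2)
cv2.imwrite("pics/t2c.png",np.vstack([cv2.resize(x,(700,290),interpolation=cv2.INTER_CUBIC) for x in(p[130:246,190:470],p2[120:240,255:545])]))
E
```

```text
dark board 0.0792324865833565 -0.0027658703816988224 62.52846 18.855972 -0.012363825
grip 0.06301995330072044 31.989739537239075 [ 0.43122008 -0.1063324   0.09072879]
lifted 0.06312678148317521
stop True [ 0.54809283 -0.01023388  0.11767975]
t 15.0083
[-1.12009297  0.46515431  1.05278846  1.88289336 -0.46143598  1.06405173
 -1.43983295] [0.54652107 0.12661547 0.29957945] 16.475
```

View pics/t2c.png

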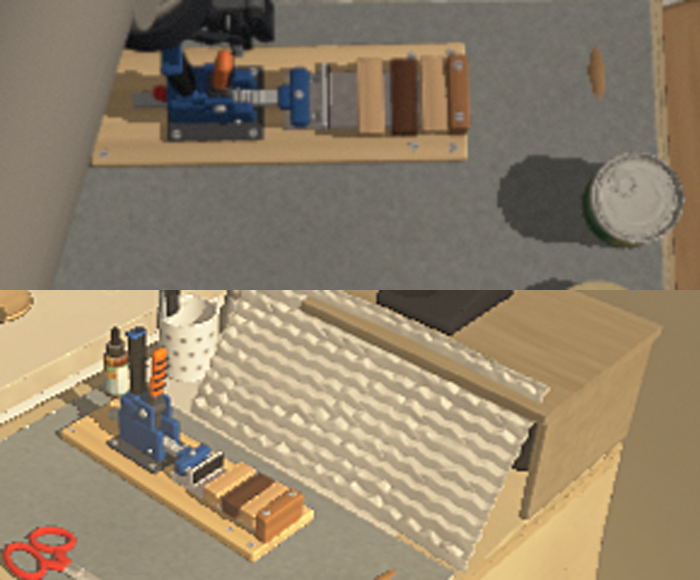

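All three strips lie in order on the bed and the jaw is clear. The top crop has the jaw at (293,97), plate at (322,97), pale at (370,95), dark at (404,95) and first strip at (433,93). Next I check the handle and trigger position, then make the first pump.

```bash
cat >> h.py <<'E'
def jaw(p):
    """board x (mm) of the blue moving jaw's centroid at z=.066, and of dark/pale strip boundaries"""
    hsv=cv2.cvtColor(p,cv2.COLOR_BGR2HSV)
    m=((hsv[...,0]>98)&(hsv[...,0]<118)&(hsv[...,1]>90)).astype(np.uint8); m[:145]=0;m[195:]=0;m[:,:296]=0;m[:,375:]=0
    n,_,st,ce=cv2.connectedComponentsWithStats(m); i=1+np.argmax(st[1:,4])
    k=(hsv[...,1]>120)&(hsv[...,2]<85); k[:150]=0;k[186:]=0;k[:,:320]=0;k[:,366]=0;k[:,367:]=0
    v,u=np.nonzero(k)
    f=lambda uv,z:round(float((ray("top",uv,z)[0,:2]-O)@EX)*1000,2)
    return f(ce[i],.066),int(st[i,4]),f((np.median(u),np.median(v)),.065),len(u)
def pump(o,f=25):
    env.grip(o,f); s=env.get_state(); print("sq",o,round(s["opening"],4),round(s["gripper_force"],1),"F",np.round(s["force"],1),"t",round(s["time"],1))
E
python3 - <<'E'
from h import *
for n,uv,z in(("handle",(259,153.3),.196),("trig",(280,152),.187)):
    r=ray("top",uv,z)[0,:2]-O; print(n,r@EX,r@EY)
for f in("top0","t2"): print(f,jaw(cv2.imread(f"pics/{f}.png")))
env.grip(.085); P=bw(-.0875)
print(env.movel(at(P,.219),.08,stop_force=6),env.get_state()["tcp_pos"])
pump(.036); p,d=camera("top"); cv2.imwrite("pics/t3.png",p); print(jaw(p))
p2,_=camera("scene")
cv2.imwrite("pics/t3c.png",np.vstack([cv2.resize(x,(700,290),interpolation=cv2.INTER_CUBIC) for x in(p[130:246,190:470],p2[90:210,215:505])]))
E
```

```text
handle -0.09667580027122692 -8.395444952636023e-05
trig -0.05844276415922998 0.003933464512581295
top0 (-12.15, 177, nan, 0)
t2 (-12.17, 177, 78.24, 271)
False [0.54702999 0.12706025 0.21948576]
sq 0.036 0.0361 6.0 F [-1.6 -0.9 10.2] t 18.5
(-2.89, 184, 78.18, 272)
  return _methods._mean(a, axis=axis, dtype=dtype,
  ret = ret.dtype.type(ret / rcount)
```

View pics/t3c.png

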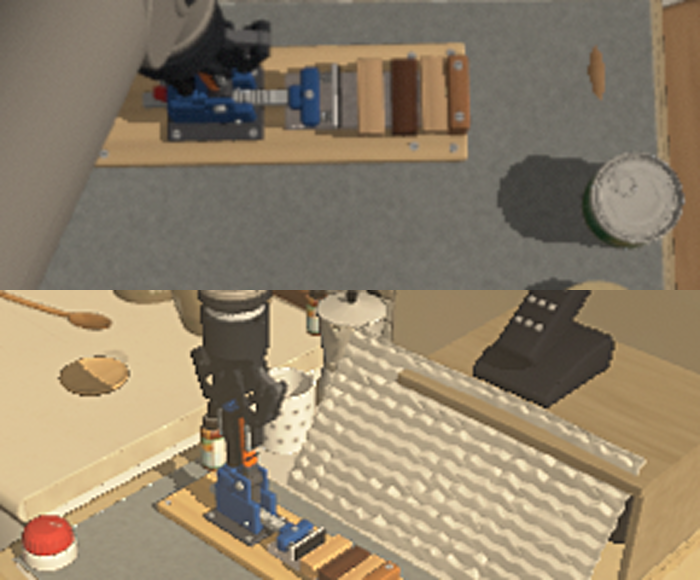

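The fingers straddle handle and trigger, and the jaw advanced 9.3 mm in one pump. Next, two more pumps with a measurement after each.

```bash
python3 - <<'E'
from h import *
for i in range(2):
    env.grip(.083); env.dwell(.2); pump(.036); p,_=camera("top"); print(jaw(p))
cv2.imwrite("pics/t4.png",p)
hsv=cv2.cvtColor(p,cv2.COLOR_BGR2HSV)
# row profile along the strips: px, board x at z=.065, hsv
f=lambda u:float((ray("top",(u,167),.065)[0,:2]-O)@EX)*1000
for u in range(312,374): print(u,round(f(u),1),hsv[167,u],end="; ")
cv2.imwrite("pics/t4c.png",cv2.resize(p[140:205,280:385],None,fx=7,fy=7,interpolation=cv2.INTER_CUBIC))
E
```

```text
sq 0.036 0.0364 6.5 F [-2.6 -1.8  8.9] t 19.9
(1.53, 185, 78.18, 276)
sq 0.036 0.0358 6.5 F [-1.2 -1.9  8.1] t 21.2
(6.13, 187, 78.18, 273)
312 -3.9 [108 157  99]; 313 -1.8 [107 148  98]; 314 0.3 [107 151  76]; 315 2.5 [109 145  65]; 316 4.6 [111  60  98]; 317 6.7 [ 20  23 136]; 318 8.8 [ 18  26 146]; 319 10.9 [  8   8 133]; 320 13.0 [109  99 118]; 321 15.1 [109 134 114]; 322 17.2 [114  37  97]; 323 19.3 [ 11  37 111]; 324 21.4 [ 14  43 113]; 325 23.6 [ 14  40 109]; 326 25.7 [ 16  34 111]; 327 27.8 [ 12  35 123]; 328 29.9 [ 18  25 150]; 329 32.0 [13 22 81]; 330 34.1 [13 37 62]; 331 36.2 [ 13  37 109]; 332 38.3 [ 14  60 119]; 333 40.4 [ 15 112 146]; 334 42.5 [ 15 112 164]; 335 44.6 [ 15 114 170]; 336 46.7 [ 15 114 164]; 337 48.8 [ 15 114 165]; 338 50.9 [ 15 114 170]; 339 53.0 [ 15 114 177]; 340 55.1 [ 15 117 177]; 341 57.3 [ 15 114 179]; 342 59.4 [ 15 111 170]; 343 61.5 [ 14  84 146]; 344 63.6 [ 13  41 112]; 345 65.7 [ 15  34 105]; 346 67.8 [ 8 66 70]; 347 69.9 [ 10 137  65]; 348 72.0 [ 10 154  63]; 349 74.1 [ 10 143  68]; 350 76.2 [ 11 152  69]; 351 78.3 [ 10 143  73]; 352 80.4 [ 10 139  79]; 353 82.5 [ 10 147  80]; 354 84.6 [ 10 150  78]; 355 86.7 [ 10 152  72]; 356 88.8 [ 11 107  74]; 357 90.9 [15 52 88]; 358 93.0 [ 15 104 115]; 359 95.1 [ 15 113 173]; 360 97.2 [ 15 114 168]; 361 99.3 [ 16 116 165]; 362 101.4 [ 16 116 161]; 363 103.5 [ 15 112 166]; 364 105.6 [ 15 113 174]; 365 107.7 [ 16 114 176]; 366 109.8 [ 15 114 179]; 367 111.9 [ 15 113 172]; 368 114.0 [ 18 104 130]; 369 116.1 [ 13 137  80]; 370 118.2 [ 14 145 109]; 371 120.3 [ 13 145 121]; 372 122.4 [ 13 146 126]; 373 124.5 [ 13 141 134];
```

View pics/t4c.png

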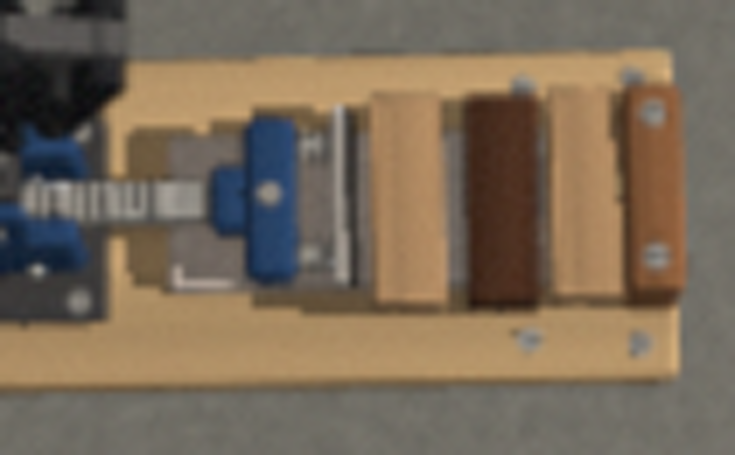

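The strips are still apart, the jaw is at 6.1 and the plate is just short of the pale strip. My board origin reads about 3 mm low in x, because the fence face measures 114.7 instead of 118. I'll pump on, tracking jaw against strip offsets.

```bash
cat >> h.py <<'E'
def strips(p):
    """centroids (board x, mm) of the pale-coloured blobs (strips) on the bed and of the dark one, z=.065"""
    hsv=cv2.cvtColor(p,cv2.COLOR_BGR2HSV)[158:178]; out=[]
    f=lambda u:round(float((ray("top",(u,168),.065)[0,:2]-O)@EX)*1000,1)
    pale=((hsv[...,1]>95)&(hsv[...,1]<125)&(hsv[...,2]>135)).mean(0)>.5
    dark=((hsv[...,1]>115)&(hsv[...,2]<90)&(hsv[...,0]<14)).mean(0)>.5
    for k in(pale,dark):
        k=k.copy(); k[:318]=0; k[369:]=0; d=np.diff(k.astype(int)); out+=[(f(a+.5),f(b+.5)) for a,b in zip(np.where(d==1)[0],np.where(d==-1)[0]) if b-a>3]
    return out
E
python3 - <<'E'
from h import *
print(strips(cv2.imread("pics/t4.png")))
for i in range(5):
    env.grip(.083); env.dwell(.2); pump(.036); p,_=camera("top"); j=jaw(p); print(j,strips(p))
    cv2.imwrite(f"pics/t5_{i}.png",p)
    if j[0]>15: break
E
```

```text
[(39.3, 60.4), (94.0, 112.9), (68.8, 87.7)]
sq 0.036 0.0362 6.6 F [-1.9 -2.2  8.2] t 22.5
(11.67, 184, 78.18, 279) [(41.4, 62.5), (94.0, 112.9), (68.8, 87.7)]
sq 0.036 0.0365 6.6 F [-1.7 -2.1  9.5] t 23.8
(16.4, 187, 78.18, 302) [(45.6, 66.7), (94.0, 112.9), (68.8, 87.7)]
```

```bash
python3 - <<'E'
from h import *
for i in range(2):
    env.grip(.083); env.dwell(.2); pump(.036); env.dwell(.3); p,_=camera("top"); j=jaw(p); print(j,strips(p))
    if j[0]>23: break
cv2.imwrite("pics/t6.png",p)
cv2.imwrite("pics/t6c.png",cv2.resize(p[140:205,280:385],None,fx=7,fy=7,interpolation=cv2.INTER_CUBIC))
E
```

```text
sq 0.036 0.0362 7.7 F [-2.1 -1.2  9.3] t 25.1
(21.42, 186, 80.34, 310) [(49.8, 70.9), (94.0, 112.9), (73.0, 91.9)]
sq 0.036 0.0364 11.1 F [-1.9 -1.2 10.7] t 26.7
(25.83, 181, 80.34, 327) [(49.8, 70.9), (94.0, 112.9), (73.0, 91.9)]
```

View pics/t6c.png

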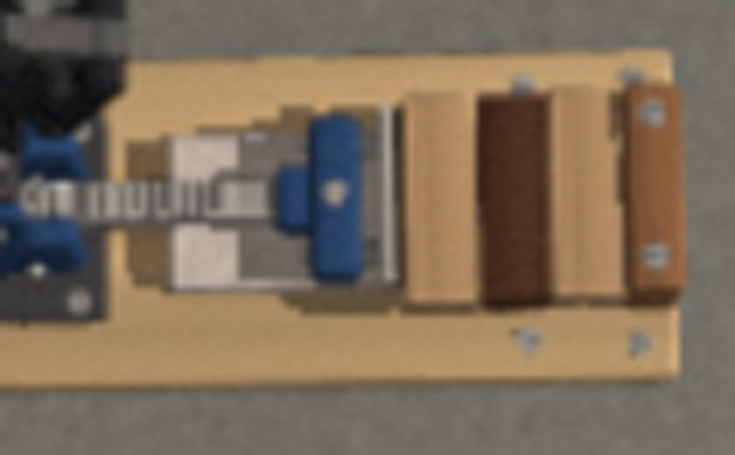

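All three strips are tight at the fence. The jaw-to-plate gap has closed from 35 to 21 crop px, so the plate is pressed in about 4–6 mm, and the trigger is held squeezed at 11 N. I'm handing in.

```bash
python3 -c "
from h import *
print(job.job_done())"
```

```text
the job is handed in; nothing more can be done
None
```

I handed the job in at about 27 s. All three strips are tight against the fence, the plate measures about 4–6 mm pressed in, and the trigger is still held squeezed at about 11 N. No verdict came back from the judge.

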